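Raise the telescoping price sign at the market stall and hold it up

TASK

The stall's price sign stands on a telescoping mast that has sunk to its lowest. Press the red release button on the mast's foot all the way in, then take the orange grip on top and pull it straight up past the first stop to the second stop, so that both mast sections are fully out. Springs pull the mast back down, so finish while holding the grip in the fingers with the mast fully extended, and leave the goods around it standing where they are.

Things in the scene. Friction and masses are not known exactly. Their poses are not given: they have to be found in the camera images.
- mast: The price-sign mast, screwed to the table, immovable; place and yaw vary. Origin: centre of the underside of its dark steel foot (190 mm along its x, 90 mm along y, 12 mm thick), on the table; z up. At x = +50 mm stands a dark tube, 28 mm in diameter, 108 mm high; two thinner sections and the grip rise from it. At x = -50 mm a grey housing, 50 x 50 mm, 70 mm high, has the red button on top.
- card (a point): Centre of the price card (82 mm along the mast's x, 7 mm thick, 56 mm high), hung like a flag beside the tube, 62 mm from the tube's axis on the mast's +x side and 55 mm below the grip's centre. It and the 6 mm rod that carries it lie at least 20 mm below the grip's centre and rise with the grip.
- button_top (a point): Centre of the top face of the red round release button (30 mm in diameter), 82 mm above the table when out. It is pressed straight down by 8 mm with about 4 N, stops hard when fully in, and has no return spring: it stays where it is pushed. Fully in, it frees the lower section; until then the mast cannot pass its first stop.
- button (a joint): How far the button is pressed in, m: 0 out, 0.008 fully in.
- grip: The orange grip block on top of the mast, 34 mm along its x, 30 mm along its y, 36 mm high, axes parallel to the mast's. Origin: its centre, 140 mm above the table with the mast down, 270 mm with the mast fully extended; it moves only straight up and down and does not turn.
- upper_section (a joint): Extension of the thin upper section (carries grip and card) out of the lower one, m: 0 in, 0.065 at its stop. It comes out first, against a spring (2 to 4 N at the grip); its stop is the first stop of the mast.
- lower_section (a joint): Extension of the lower section out of the fixed tube, m: 0 in, 0.065 at its stop. If the button is in, it follows once the upper section is at its stop, against a stiffer spring (6 to 10 N at the grip). Its stop is the mast's second stop: 130 mm of grip travel in all. Let go, both spring back down.
- jar_a: Loose amber preserve jar near the mast, 64 mm in diameter, 85 mm high; origin: centre of its underside. Must not be moved by more than 30 mm or knocked over, like all the goods.
- jar_b: Loose red preserve jar near the mast, 64 mm in diameter, 85 mm high; origin: centre of its underside.
- tin_c: Loose green tin near the mast, 56 mm in diameter, 70 mm high; origin: centre of its underside.
- carton_d: Loose brown carton near the mast, 50 x 50 mm, 75 mm high; origin: centre of its underside.
- jar_e: Loose large red jar at a side of the table, 72 mm in diameter, 110 mm high; origin: centre of its underside.
- jar_f: Loose large green jar at a side of the table, 72 mm in diameter, 110 mm high; origin: centre of its underside.
- bowl_g: Loose wooden bowl at a side of the table, 100 mm in diameter, 45 mm high; origin: centre of its underside.

How it is judged:
By the outcome, as a careful person would: the job done as asked, in the order asked, and still so for the second after the job is handed in, while the arm keeps its last pose, push and grip.
It also fails if it takes over 37 s, if anything falls off the work surface, if the arm or the gripper's body presses on something with over 40 N, if the wrist force passes 120 N, or if a joint passes its speed limit or range.

ROBOT

A 6-joint arm with a two-finger parallel gripper is mounted at the origin on the work surface. World frame = base frame: x ahead of the robot, y to its left, z up, the work surface at z = 0. Lengths are in mm, angles in rad, forces in N, time in s.
With the tool pointing down it reaches from about 350 to 875 mm from the base axis. Payload 4.2 kg.
Tool frame: the origin (TCP) lies on the centre line of the jaws, within the pads' length; the fingertips stand 22 mm ahead of it and the grasp point (between the pads) lies 3 mm ahead of it (arm.nose_length is the distance from the TCP to the fingertips, in mm); z points along the fingers, x is the direction in which the jaws open and shut, and the axes are right-handed (so a half turn about z gives the same grasp; the last joint's range is limited). The gripper opens to 85 mm and grips with 20 to 120 N. Pads are 22 mm wide; open, the fingers measure 114 mm over their backs; the gripper's body (76 mm by 85 mm) begins 54 mm behind the grasp point. The pads swing forward as they close: fully open they stand 13 mm farther back than shut.
Start: joints at [1.379, 0.385, 0.008, 0, -1.194, -0.259], TCP at [272.27, 562.555, 253.312] pointing down, gripper open.
Joint ranges: [-3.14, 3.14], [-1.21, 2.06], [-1.07, 1.41], [-3.16, 2.05], [-2.99, -0.16], [-3.1, 3.1]. Speed limits (rad/s): [2.79, 2.79, 3.14, 3.14, 3.14, 3.14].

INTERFACE

Orientations are given as a unit quaternion [x, y, z, w].
In Python, from bench import telemetry, get_image, workorder, nets, arm gives the robot as it stands.
- The arm moves only by the tool apply_moves, never from a script. Its argument "steps" is a list of rows, each an object with "hand": the opening, from 0 (shut) to 1 (fully open); "xyz": the shift along the tool's x, y, z in cm, a list of three; "delta_rot": the turn, a rotation vector about the tool's x, y, z in rad, a list of three. In form: [{"hand": hand, "xyz": [x, y, z], "delta_rot": [wx, wy, wz]}, ...]. A call has 1 to 12 rows; each row is the pose to reach, as a shift and turn from the pose commanded when the call began, along the tool's axes at that moment; what a row does not reach only later rows make up. A row lasts 1/12 s, in which the tool goes at most 41.7 mm and 7.16 degrees, less where a joint would pass 70% of its speed; a pose out of reach is approached as far as the arm can. A call with a gripper value outside its range is refused whole. The fingers move at their own pace and stop on an object; the grip force is fixed at half the most. Time passes only in rows, so rows that repeat a pose let the fingers close. It gives the time, the measured TCP pose, the force and the opening at its end, in the units of the state.
- telemetry.read_state(): the state, without advancing time (a new reading comes with each control period).
- get_image(name): name is "scene" or "top"; returns a dict with "frame" (400x640x3 uint8, blue, green, red), "fx", "fy", "cx", "cy" (pixels), "distortion" ([k1, k2, p1, p2, k3] as OpenCV has them; the pictures are not rectified), "origin" and "orientation" of the camera in the world. Camera axes: x right, y down, z forward; pixel columns grow to the right and rows downward; lengths in mm; the calibration is good to about 2 mm. A picture is of the moment at which its call begins. There is no depth.
- workorder.job_done(): hands the job in, once; it reports no verdict.
Trained networks look in a picture, given as the dict that the camera call returned (one of the last four; its "shot" number tells which), for a name from the list of things; names that differ only in an ending like _2 or _b are one class to them, and where a whole thing is asked for, a point or a joint stands for the part that bears it (a point fixed in the world has none). Each returns a list of dicts, best first, with "confidence" (0 to 1); they miss things now and then, are a little off and sometimes report something else, mostly with a low value. They report only what shows in the picture. A call takes as long as a camera call.
- nets.recognise(picture, label): "xyz" ([x, y, z] in mm, in world coordinates, good to about 4 mm: the middle of the surface that is visible of it).
- nets.outline_of(picture, label): "pixels" (400x640 bool, what is visible of it).
- nets.pinpoint(picture, label): "xyz" ([x, y, z] in mm, in world coordinates, good to about 4 mm: a listed point, or the origin of a listed thing).
The state is a dict: "clock": time; "joints": joint angles; "joint_vel": joint speeds; "joint_efforts": joint torques, N m; "position": TCP position; "ee_rot": TCP orientation; "contact_force": force on the tool from outside, world axes, zero at the start; "wrist_torque": the same for the moment, N m; "gripper_width": finger opening in mm.
Only numpy, scipy, OpenCV 4.12 (cv2) and the standard library are available. Lean on these libraries where they do the work, as an engineer would, in place of code of your own. Each camera call takes 0.05 s, during which the arm holds its last target.

## Working session

There is one attempt and no reset: what is moved stays moved. The work goes in short steps, Python scripts to look and compute and a tool call to move; the robot and the scene stay as the last step left them, time stands still between calls to the robot, and variables do not carry over. Pictures are saved under pics/ and viewed, and the job is handed in when it is done.

Besides the shell and the picture viewer there is one more tool, called after "Call:" in YAML: its name, and indented under it one key for each argument. apply_moves: Moves the arm, as the interface text tells. Its arguments: {"type":"object","properties":{"steps":{"type":"array"}},"required":["steps"]}

```bash
mkdir -p pics; ls; cat > h.py <<'E'
import numpy as np, cv2
from bench import telemetry, get_image, workorder, nets, arm
from scipy.spatial.transform import Rotation as R
def proj(p,P):
    Rm=R.from_quat(p["orientation"]).as_matrix()
    rv=cv2.Rodrigues(Rm.T)[0]; t=-Rm.T@np.array(p["origin"],float)
    K=np.array([[p["fx"],0,p["cx"]],[0,p["fy"],p["cy"]],[0,0,1]],float)
    return cv2.projectPoints(np.array(P,float).reshape(-1,1,3),rv,t,K,np.array(p["distortion"],float))[0].reshape(-1,2)
E
python3 - <<'E'
from h import *
print(telemetry.read_state())
for n in ("top","scene"):
    p=get_image(n); cv2.imwrite(f"pics/{n}0.png",p["frame"]); print(n,np.round(p["origin"]),p["orientation"],p["fx"])
    for l in ("mast","grip","button_top","card"):
        for r in nets.pinpoint(p,l)[:2]: print(l,np.round(r["xyz"],1),round(r["confidence"],2))
    for l in ("jar_a","tin_c","carton_d","jar_e","jar_f","bowl_g"):
        for r in nets.pinpoint(p,l)[:3]: print(l,np.round(r["xyz"],1),round(r["confidence"],2))
E
```

```text
pics
{'clock': 0.0, 'joints': array([ 1.37862353e+00,  3.85536012e-01,  6.61005149e-03, -5.00410975e-04,
       -1.19400856e+00, -2.58614999e-01]), 'joint_vel': array([-0.00130335, -0.00026933,  0.00027959,  0.00261315,  0.00087111,
       -0.00177552]), 'joint_efforts': array([-1.02260365e-03, -3.92286301e+01,  1.88410091e+01,  4.18608338e+00,
       -4.43213081e-03, -1.63447368e-06]), 'position': array([272.03309439, 562.08434924, 252.22755859]), 'ee_rot': array([-5.31111282e-01,  8.47301368e-01, -6.21769211e-04, -9.00251883e-04]), 'contact_force': array([-0.78555958,  0.4583401 ,  0.42890085]), 'wrist_torque': array([ 0.01204577, -0.00743832, -0.03248894]), 'gripper_width': 85.18458958857242}
top [ 184.   14. 1968.] [ 0.70521692 -0.70214538  0.06820085 -0.07077856] 507.2128324010536
mast [394.4 489.7  -1.4] 0.73
mast [ 535.8 -149.9   -0.9] 0.57
grip [ 572.4 -288.3   -0.8] 0.69
grip [ 587.7 -157.5  139.6] 0.65
button_top [ 488.  -147.3   78. ] 0.53
card [ 649.6 -161.1   89. ] 0.46
jar_a [ 586.7 -483.6   -2. ] 0.83
jar_a [569.9 -34.9  -2.7] 0.78
jar_a [ 578.  -291.4   -1.2] 0.57
tin
[... 305 characters left out ...]
396.1 489.3  -1.9] 0.57
scene [1231.  399. 1394.] [ 0.46663508  0.84103844 -0.23532624 -0.13974121] 480.65098924443697
mast [ 540.7 -153.4    0.8] 0.7
grip [ 588.9 -153.3  137.5] 0.67
button_top [ 486.4 -152.6   78.9] 0.4
card [ 653.2 -158.6   81.7] 0.87
jar_a [5.043e+02 4.634e+02 4.000e-01] 0.96
jar_a [ 574.3 -292.8    1.3] 0.93
jar_a [ 587.9 -480.4    1.9] 0.85
tin_c [ 4.537e+02 -2.799e+02  2.000e-01] 0.84
jar_e [5.043e+02 4.634e+02 4.000e-01] 0.96
jar_e [ 574.3 -292.8    1.3] 0.93
jar_e [ 587.9 -480.4    1.9] 0.85
jar_f [5.043e+02 4.634e+02 4.000e-01] 0.96
jar_f [ 574.3 -292.8    1.3] 0.93
jar_f [ 587.9 -480.4    1.9] 0.85
bowl_g [396.2 488.1  -2.4] 0.65
bowl_g [ 588.9 -481.3   -4.4] 0.17
```

View pics/top0.png

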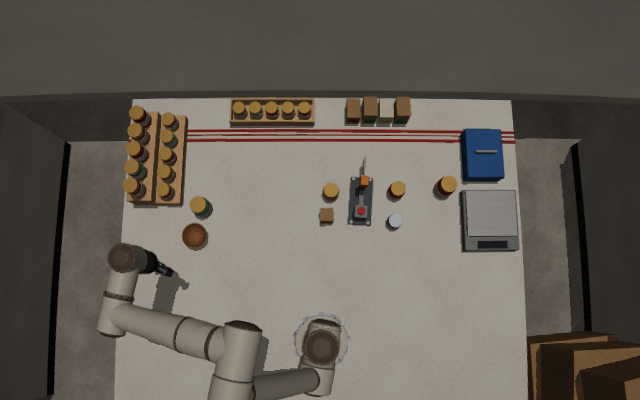

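View pics/scene0.png

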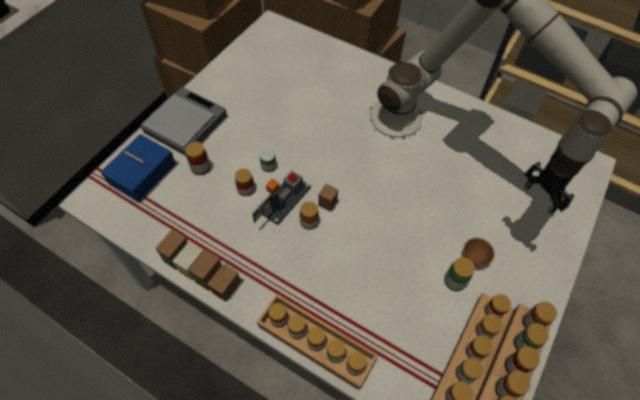

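The top view shows the mast at about (361,200), with the red button at (361,211) and the grip at (364,181). The goods around it leave room on both sides. Next I'll refine the pose by colour.

```bash
cat >> h.py <<'E'
def ray(p,uv,z):
    K=np.array([[p["fx"],0,p["cx"]],[0,p["fy"],p["cy"]],[0,0,1]],float)
    q=cv2.undistortPoints(np.array(uv,float).reshape(-1,1,2),K,np.array(p["distortion"],float)).reshape(-1,2)
    d=np.c_[q,np.ones(len(q))]@R.from_quat(p["orientation"]).as_matrix().T
    o=np.array(p["origin"],float); return o+d*((z-o[2])/d[:,2])[:,None]
E
python3 - <<'E'
from h import *
print("nose",arm.nose_length,[a for a in dir(arm) if a[0]!='_'])
for n in ("top","scene"):
    p=get_image(n); f=p["frame"]
    for l in ("grip","button_top","card","mast"):
        for r in nets.pinpoint(p,l)[:3]: 
            if np.hypot(r["xyz"][0]-540,r["xyz"][1]+153)<130: print(n,l,np.round(r["xyz"],1),round(r["confidence"],2))
    hsv=cv2.cvtColor(f,cv2.COLOR_BGR2HSV)
    g=proj(p,[588,-155,140])[0]; b=proj(p,[487,-150,80])[0]
    print(n,"pred",g,b)
    for nm,c,lo,hi,z in (("grip",g,6,14,150),("btn",b,0,5,82)):
        m=((hsv[...,0]>=lo)&(hsv[...,0]<=hi)|((nm=="btn")&(hsv[...,0]>174)))&(hsv[...,1]>150)&(hsv[...,2]>80)
        yy,xx=np.nonzero(m); k=np.hypot(xx-c[0],yy-c[1])<11; uv=[xx[k].mean(),yy[k].mean()]
        print(nm,k.sum(),uv,ray(p,[uv],z).round(1))
    G=np.array([540,-152]);yaw=-.05
    Rm=np.array([[np.cos(yaw),-np.sin(yaw)],[np.sin(yaw),np.cos(yaw)]])
    x,y=int(proj(p,[540,-152,0])[0][0]),int(proj(p,[540,-152,0])[0][1]); s=8
    im=cv2.resize(f[y-36:y+36,x-48:x+48],None,fx=s,fy=s,interpolation=cv2.INTER_CUBIC)
    def dr(pts,z,col):
        w=[(*(G+Rm@np.array(q)),z) for q in pts]
        u=((proj(p,w)-[x-48,y-36]+.5)*s).astype(int); cv2.polylines(im,[u],True,col,1)
    dr([(-95,-45),(95,-45),(95,45),(-95,45)],12,(0,255,0))
    dr([(33,-15),(67,-15),(67,15),(33,15)],158,(255,0,0))
    dr([(-50+15*np.cos(a),15*np.sin(a)) for a in np.linspace(0,6.2,20)],82,(255,255,0))
    cv2.imwrite(f"pics/{n}z.png",im)
E
```

```text
nose 22.0 ['IKError', 'nose_length']
top grip [ 591.8 -157.2  143.1] 0.65
top button_top [ 489.2 -147.8   76.9] 0.4
top card [ 650.  -158.9   87.3] 0.72
top mast [ 534.9 -150.3   -2.8] 0.68
top mast [570.5 -39.1   0.9] 0.43
top pred [363.6516079  180.80936276] [361.27232416 210.39724251]
grip 39 [np.float64(363.5897435897436), np.float64(179.82051282051282)] [[ 589.5 -153.9  150. ]]
btn 42 [np.float64(361.0), np.float64(210.33333333333334)] [[ 486.9 -148.8   82. ]]
scene grip [ 585.7 -155.9  139. ] 0.61
scene button_top [ 487.2 -152.9   83.3] 0.55
scene card [ 654.1 -158.9   84.3] 0.79
scene mast [ 540.7 -152.8   -2.1] 0.57
scene pred [272.72895654 185.63163768] [292.55347053 175.02249922]
grip 83 [np.float64(271.7590361445783), np.float64(184.85542168674698)] [[ 592.4 -154.8  150. ]]
btn 45 [np.float64(292.3333333333333), np.float64(176.82222222222222)] [[ 494.6 -145.8   82. ]]
```

View pics/topz.png

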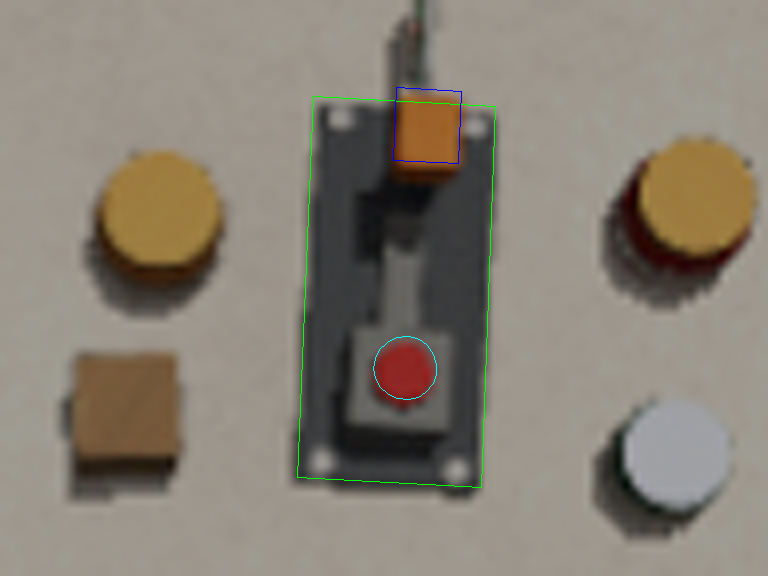

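View pics/scenez.png

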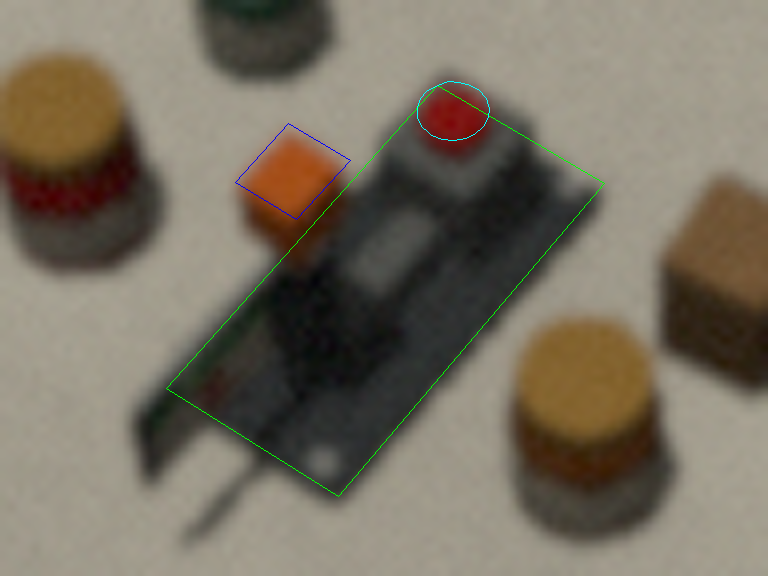

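Call:
apply_moves:
  steps:
    - {"hand": 0,"xyz": [2.3,-2.1,0],"delta_rot": [0,0,-0.033]}
    - {"hand": 0,"xyz": [4.6,-4.2,0],"delta_rot": [0,0,-0.067]}
    - {"hand": 0,"xyz": [6.9,-6.3,0],"delta_rot": [0,0,-0.1]}
    - {"hand": 0,"xyz": [9.2,-8.4,0],"delta_rot": [0,0,-0.133]}
    - {"hand": 0,"xyz": [11.5,-10.5,0],"delta_rot": [0,0,-0.167]}
    - {"hand": 0,"xyz": [13.8,-12.6,0],"delta_rot": [0,0,-0.2]}
    - {"hand": 0,"xyz": [16.1,-14.7,0],"delta_rot": [0,0,-0.233]}
    - {"hand": 0,"xyz": [18.4,-16.8,0],"delta_rot": [0,0,-0.267]}
    - {"hand": 0,"xyz": [20.7,-18.9,0],"delta_rot": [0,0,-0.3]}
    - {"hand": 0,"xyz": [23.0,-21.0,0],"delta_rot": [0,0,-0.333]}
    - {"hand": 0,"xyz": [25.3,-23.1,0],"delta_rot": [0,0,-0.367]}
    - {"hand": 0,"xyz": [27.6,-25.2,0],"delta_rot": [0,0,-0.4]}

```text
clock: 2.6
position: [379.0, 202.9, 253.7]
ee_rot: [-0.69, 0.724, 0.0, 0.0]
contact_force: [0.6, 0.5, 0.3]
gripper_width: -0.3
```

```bash
cat >> h.py <<'E'
def st(target=None):
    s=telemetry.read_state(); Q=R.from_quat(s["ee_rot"]).as_matrix()
    print("t",round(s["clock"],2),"pos",s["position"].round(1),"F",s["contact_force"].round(1),"w",round(s["gripper_width"],1),"j",s["joints"].round(2))
    print("toolx",Q[:,0].round(3),"yaw",round(float(np.arctan2(Q[1,0],Q[0,0])),3),"z",Q[:,2].round(3))
    if target is not None: print("shift cm",(Q.T@(np.array(target)-s["position"])/10).round(2))
E
python3 -c "
from h import *
st([488,-150,252])"
```

```text
t 2.6 pos [379.  202.9 253.7] F [0.6 0.5 0.3] w -0.3 j [ 0.87  0.04 -0.44  0.   -1.09  0.65]
toolx [-0.049 -0.999 -0.001] yaw -1.619 z [ 0.001  0.001 -1.   ]
shift cm [ 34.72 -12.61   0.15]
```

Call:
apply_moves:
  steps:
    - {"hand": 0,"xyz": [2.9,-1.05,0],"delta_rot": [0,0,0]}
    - {"hand": 0,"xyz": [5.8,-2.1,0],"delta_rot": [0,0,0]}
    - {"hand": 0,"xyz": [8.7,-3.15,0],"delta_rot": [0,0,0]}
    - {"hand": 0,"xyz": [11.6,-4.2,0],"delta_rot": [0,0,0]}
    - {"hand": 0,"xyz": [14.5,-5.25,0],"delta_rot": [0,0,0]}
    - {"hand": 0,"xyz": [17.4,-6.3,1],"delta_rot": [0,0,0]}
    - {"hand": 0,"xyz": [20.3,-7.35,2.5],"delta_rot": [0,0,0]}
    - {"hand": 0,"xyz": [23.2,-8.4,4],"delta_rot": [0,0,0]}
    - {"hand": 0,"xyz": [26.1,-9.45,5.5],"delta_rot": [0,0,0]}
    - {"hand": 0,"xyz": [29.0,-10.5,7],"delta_rot": [0,0,0]}
    - {"hand": 0,"xyz": [31.9,-11.55,8.5],"delta_rot": [0,0,0]}
    - {"hand": 0,"xyz": [34.7,-12.6,10],"delta_rot": [0,0,0]}

```text
clock: 3.6
position: [487.4, -150.3, 152.8]
ee_rot: [-0.689, 0.725, -0.0, 0.0]
contact_force: [-0.1, 0.2, -0.6]
gripper_width: -0.3
```

Call:
apply_moves:
  steps:
    - {"hand": 0,"xyz": [0,0,1],"delta_rot": [0,0,0]}
    - {"hand": 0,"xyz": [0,0,2],"delta_rot": [0,0,0]}
    - {"hand": 0,"xyz": [0,0,2.5],"delta_rot": [0,0,0]}
    - {"hand": 0,"xyz": [0,0,2.5],"delta_rot": [0,0,0]}

```text
clock: 3.93
position: [486.2, -147.9, 127.3]
ee_rot: [-0.689, 0.725, 0.001, -0.001]
contact_force: [-0.7, 0.8, 0.2]
gripper_width: -0.1
```

```bash
python3 - <<'E'
from h import *
st([488,-150,104])
for n in ("top","scene"):
    p=get_image(n); f=p["frame"]
    x,y=proj(p,[500,-150,80])[0].astype(int)
    cv2.imwrite(f"pics/{n}1.png",cv2.resize(f[y-36:y+36,x-48:x+48],None,fx=8,fy=8,interpolation=cv2.INTER_CUBIC))
E
```

```text
t 3.93 pos [ 486.2 -147.9  127.3] F [-0.7  0.8  0.2] w -0.1 j [ 0.02  0.32 -0.44 -0.   -0.81  1.5 ]
toolx [-0.05  -0.999 -0.   ] yaw -1.621 z [-0.002  0.    -1.   ]
shift cm [ 0.2  -0.2   2.33]
```

View pics/scene1.png

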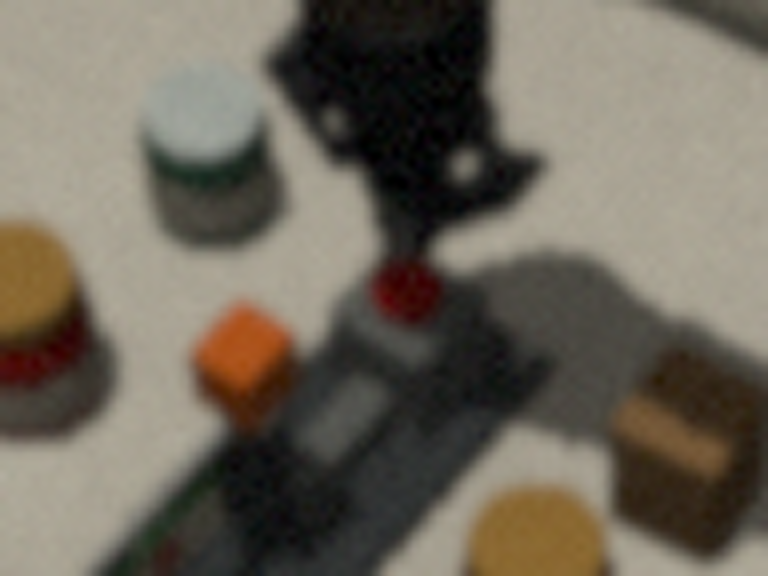

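The closed fingertips are right above the button (at about (405,290) in the crop). I'll press now, watching the force.

Call:
apply_moves:
  steps:
    - {"hand": 0,"xyz": [0.1,-0.1,1.2],"delta_rot": [0,0,0]}
    - {"hand": 0,"xyz": [0.1,-0.1,2.0],"delta_rot": [0,0,0]}
    - {"hand": 0,"xyz": [0.1,-0.1,2.4],"delta_rot": [0,0,0]}
    - {"hand": 0,"xyz": [0.1,-0.1,2.7],"delta_rot": [0,0,0]}
    - {"hand": 0,"xyz": [0.1,-0.1,2.7],"delta_rot": [0,0,0]}

```text
clock: 4.45
position: [488.0, -149.3, 101.3]
ee_rot: [-0.689, 0.725, 0.0, -0.0]
contact_force: [-0.1, -0.5, 0.1]
gripper_width: 0.1
```

Call:
apply_moves:
  steps:
    - {"hand": 0,"xyz": [0,0,0.2],"delta_rot": [0,0,0]}
    - {"hand": 0,"xyz": [0,0,0.3],"delta_rot": [0,0,0]}
    - {"hand": 0,"xyz": [0,0,0.3],"delta_rot": [0,0,0]}

```text
clock: 4.7
position: [488.4, -149.5, 98.7]
ee_rot: [-0.689, 0.725, -0.0, 0.0]
contact_force: [0.2, 1.6, 2.7]
gripper_width: -0.0
```

Call:
apply_moves:
  steps:
    - {"hand": 0,"xyz": [0,0,0.1],"delta_rot": [0,0,0]}
    - {"hand": 0,"xyz": [0,0,0.2],"delta_rot": [0,0,0]}
    - {"hand": 0,"xyz": [0,0,0.2],"delta_rot": [0,0,0]}

```text
clock: 4.95
position: [488.4, -149.6, 96.4]
ee_rot: [-0.689, 0.725, -0.0, 0.0]
contact_force: [-0.4, 2.2, 3.0]
gripper_width: 0.3
```

Call:
apply_moves:
  steps:
    - {"hand": 0,"xyz": [0,0,0.1],"delta_rot": [0,0,0]}
    - {"hand": 0,"xyz": [0,0,0.2],"delta_rot": [0,0,0]}
    - {"hand": 0,"xyz": [0,0,0.2],"delta_rot": [0,0,0]}

```text
clock: 5.2
position: [488.4, -149.6, 95.9]
ee_rot: [-0.689, 0.725, -0.0, 0.0]
contact_force: [-3.5, 4.5, 13.9]
gripper_width: -0.1
```

Call:
apply_moves:
  steps:
    - {"hand": 0,"xyz": [0,0,0.1],"delta_rot": [0,0,0]}
    - {"hand": 0,"xyz": [0,0,0.1],"delta_rot": [0,0,0]}

```text
clock: 5.37
position: [488.4, -149.6, 95.9]
ee_rot: [-0.689, 0.724, -0.001, 0.0]
contact_force: [-5.6, 4.9, 19.6]
gripper_width: 0.2
```

```bash
python3 -c "
from h import *
st([589,-155,200])"
```

```text
t 5.37 pos [ 488.4 -149.6   95.9] F [-5.6  4.9 19.6] w 0.2 j [ 0.02  0.37 -0.47  0.   -0.72  1.5 ]
toolx [-0.05  -0.999  0.001] yaw -1.62 z [ 0.001 -0.001 -1.   ]
shift cm [  0.04 -10.09 -10.4 ]
```

The button sits against its hard stop: z stayed at 95.9 while the force rose to 20 N. Next I'll lift, go over the grip and open.

Call:
apply_moves:
  steps:
    - {"hand": 0,"xyz": [0,0,-2.5],"delta_rot": [0,0,0]}
    - {"hand": 0,"xyz": [0,0,-5.5],"delta_rot": [0,0,0]}
    - {"hand": 0,"xyz": [0,0,-8.5],"delta_rot": [0,0,0]}
    - {"hand": 1,"xyz": [0,0,-11.5],"delta_rot": [0,0,0]}
    - {"hand": 1,"xyz": [0,-2,-13],"delta_rot": [0,0,0]}
    - {"hand": 1,"xyz": [0,-4.5,-13],"delta_rot": [0,0,0]}
    - {"hand": 1,"xyz": [0,-7,-13],"delta_rot": [0,0,0]}
    - {"hand": 1,"xyz": [0,-9,-13],"delta_rot": [0,0,0]}
    - {"hand": 1,"xyz": [0,-10.1,-13],"delta_rot": [0,0,0]}
    - {"hand": 1,"xyz": [0,-10.1,-13],"delta_rot": [0,0,0]}

```text
clock: 6.2
position: [590.5, -155.2, 221.7]
ee_rot: [-0.689, 0.725, 0.0, -0.001]
contact_force: [0.5, -0.5, 0.2]
gripper_width: 83.2
```

```bash
python3 - <<'E'
from h import *
st([589,-155,140])
for n in ("top","scene"):
    p=get_image(n); f=p["frame"]
    for l in ("button_top","grip"):
        for r in nets.pinpoint(p,l)[:2]: print(n,l,np.round(r["xyz"],1),round(r["confidence"],2))
    x,y=proj(p,[560,-150,130])[0].astype(int)
    cv2.imwrite(f"pics/{n}2.png",cv2.resize(f[y-36:y+36,x-48:x+48],None,fx=8,fy=8,interpolation=cv2.INTER_CUBIC))
E
```

```text
t 6.2 pos [ 590.5 -155.2  221.7] F [ 0.5 -0.5  0.2] w 83.2 j [ 0.01  0.38 -0.08  0.   -1.11  1.51]
toolx [-0.051 -0.999  0.001] yaw -1.622 z [-0.001 -0.001 -1.   ]
shift cm [-0.02  0.14  8.17]
top button_top [ 485.2 -145.8   70.1] 0.41
top grip [ 587.2 -156.1  138.1] 0.47
scene button_top [ 488.1 -151.5   73.3] 0.41
scene grip [ 584.5 -155.2  137.1] 0.42
scene grip [563.8 -36.8   3.5] 0.35
```

View pics/scene2.png

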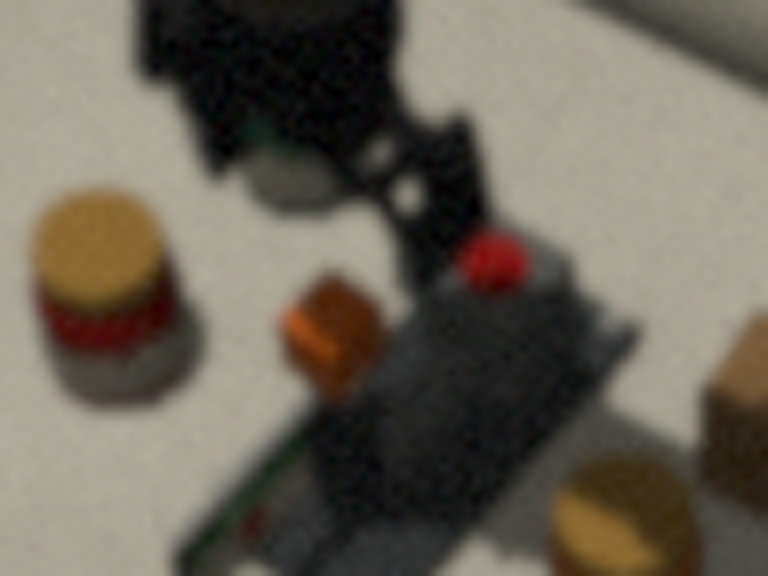

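View pics/top2.png

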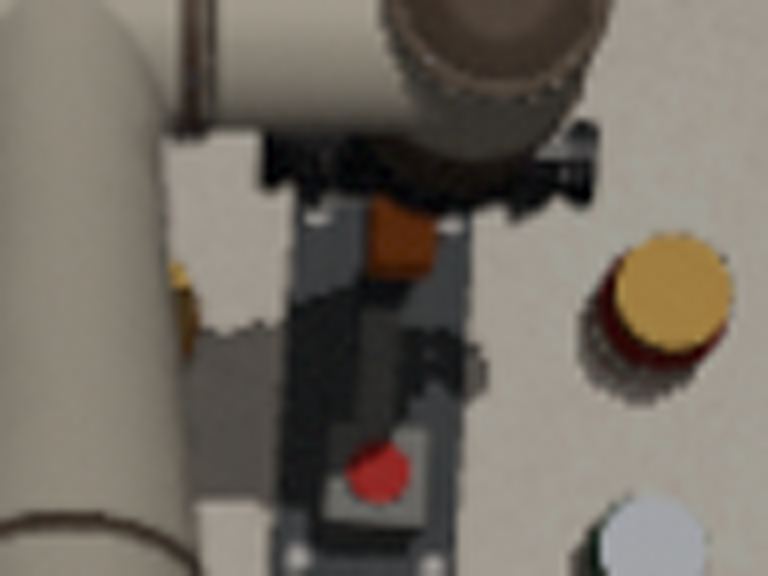

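Call:
apply_moves:
  steps:
    - {"hand": 1,"xyz": [0,0.1,2],"delta_rot": [0,0,0]}
    - {"hand": 1,"xyz": [0,0.1,4],"delta_rot": [0,0,0]}
    - {"hand": 1,"xyz": [0,0.1,6],"delta_rot": [0,0,0]}
    - {"hand": 1,"xyz": [0,0.1,7.5],"delta_rot": [0,0,0]}
    - {"hand": 1,"xyz": [0,0.1,7.9],"delta_rot": [0,0,0]}
    - {"hand": 1,"xyz": [0,0.1,7.9],"delta_rot": [0,0,0]}

```text
clock: 7.0
position: [586.9, -154.8, 143.4]
ee_rot: [-0.689, 0.725, 0.001, -0.001]
contact_force: [-0.3, 0.3, 0.1]
gripper_width: 85.4
```

Call:
apply_moves:
  steps:
    - {"hand": 0,"xyz": [0,0,0],"delta_rot": [0,0,0]}
    - {"hand": 0,"xyz": [0,0,0],"delta_rot": [0,0,0]}
    - {"hand": 0,"xyz": [0,0,0],"delta_rot": [0,0,0]}
    - {"hand": 0,"xyz": [0,0,0],"delta_rot": [0,0,0]}
    - {"hand": 0,"xyz": [0,0,0],"delta_rot": [0,0,0]}
    - {"hand": 0,"xyz": [0,0,0],"delta_rot": [0,0,0]}

```text
clock: 7.5
position: [588.2, -155.6, 145.5]
ee_rot: [-0.689, 0.725, -0.001, 0.0]
contact_force: [-0.5, -3.6, 4.0]
gripper_width: 29.3
```

```bash
python3 - <<'E'
from h import *
st()
for n in ("top","scene"):
    p=get_image(n); f=p["frame"]
    x,y=proj(p,[560,-150,130])[0].astype(int)
    cv2.imwrite(f"pics/{n}3.png",cv2.resize(f[y-36:y+36,x-48:x+48],None,fx=8,fy=8,interpolation=cv2.INTER_CUBIC))
E
```

```text
t 7.5 pos [ 588.2 -155.6  145.5] F [-0.5 -3.6  4. ] w 29.3 j [ 0.01  0.45 -0.18  0.   -0.94  1.51]
toolx [-0.051 -0.999  0.001] yaw -1.622 z [ 0.001 -0.001 -1.   ]
```

View pics/scene3.png

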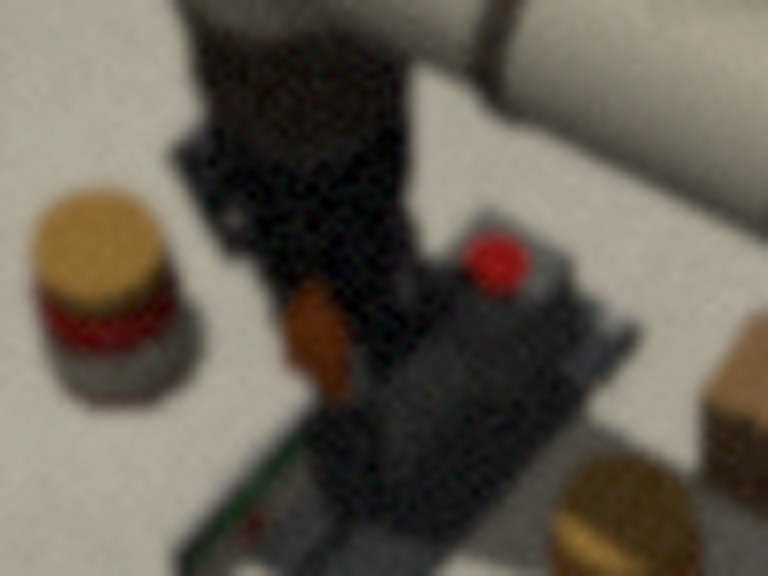

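The grip is held between the fingers, width 29.3 mm. Pulling straight up now.

Call:
apply_moves:
  steps:
    - {"hand": 0,"xyz": [0.05,0,-0.6],"delta_rot": [0,0,0]}
    - {"hand": 0,"xyz": [0.05,0,-1.2],"delta_rot": [0,0,0]}
    - {"hand": 0,"xyz": [0.05,0,-1.8],"delta_rot": [0,0,0]}
    - {"hand": 0,"xyz": [0.05,0,-2.4],"delta_rot": [0,0,0]}
    - {"hand": 0,"xyz": [0.05,0,-3.0],"delta_rot": [0,0,0]}
    - {"hand": 0,"xyz": [0.05,0,-3.6],"delta_rot": [0,0,0]}
    - {"hand": 0,"xyz": [0.05,0,-4.2],"delta_rot": [0,0,0]}
    - {"hand": 0,"xyz": [0.05,0,-4.8],"delta_rot": [0,0,0]}
    - {"hand": 0,"xyz": [0.05,0,-5.4],"delta_rot": [0,0,0]}
    - {"hand": 0,"xyz": [0.05,0,-6.0],"delta_rot": [0,0,0]}

```text
clock: 8.43
position: [588.0, -155.4, 204.3]
ee_rot: [-0.689, 0.725, -0.0, -0.0]
contact_force: [2.9, -4.5, -3.7]
gripper_width: 29.4
```

Call:
apply_moves:
  steps:
    - {"hand": 0,"xyz": [0,0,-0.5],"delta_rot": [0,0,0]}
    - {"hand": 0,"xyz": [0,0,-1.0],"delta_rot": [0,0,0]}
    - {"hand": 0,"xyz": [0,0,-1.5],"delta_rot": [0,0,0]}
    - {"hand": 0,"xyz": [0,0,-2.0],"delta_rot": [0,0,0]}

```text
clock: 8.77
position: [587.8, -155.3, 223.4]
ee_rot: [-0.689, 0.725, 0.0, -0.0]
contact_force: [3.5, -5.3, -6.6]
gripper_width: 29.9
```

Call:
apply_moves:
  steps:
    - {"hand": 0,"xyz": [0,0,-0.6],"delta_rot": [0,0,0]}
    - {"hand": 0,"xyz": [0,0,-1.2],"delta_rot": [0,0,0]}
    - {"hand": 0,"xyz": [0,0,-1.8],"delta_rot": [0,0,0]}
    - {"hand": 0,"xyz": [0,0,-2.4],"delta_rot": [0,0,0]}
    - {"hand": 0,"xyz": [0,0,-3.0],"delta_rot": [0,0,0]}
    - {"hand": 0,"xyz": [0,0,-3.6],"delta_rot": [0,0,0]}
    - {"hand": 0,"xyz": [0,0,-4.2],"delta_rot": [0,0,0]}
    - {"hand": 0,"xyz": [0,0,-4.6],"delta_rot": [0,0,0]}
    - {"hand": 0,"xyz": [0,0,-4.6],"delta_rot": [0,0,0]}

```text
clock: 9.52
position: [587.8, -155.3, 269.4]
ee_rot: [-0.689, 0.725, 0.0, -0.0]
contact_force: [2.6, -5.5, -8.4]
gripper_width: 29.3
```

Call:
apply_moves:
  steps:
    - {"hand": 0,"xyz": [0,0,-0.2],"delta_rot": [0,0,0]}
    - {"hand": 0,"xyz": [0,0,-0.4],"delta_rot": [0,0,0]}
    - {"hand": 0,"xyz": [0,0,-0.4],"delta_rot": [0,0,0]}

```text
clock: 9.77
position: [587.8, -155.3, 272.8]
ee_rot: [-0.689, 0.725, 0.001, -0.0]
contact_force: [3.9, -3.8, -7.7]
gripper_width: 29.1
```

Call:
apply_moves:
  steps:
    - {"hand": 0,"xyz": [0,0,-0.1],"delta_rot": [0,0,0]}
    - {"hand": 0,"xyz": [0,0,-0.2],"delta_rot": [0,0,0]}
    - {"hand": 0,"xyz": [0,0,-0.2],"delta_rot": [0,0,0]}

```text
clock: 10.02
position: [587.8, -155.3, 274.5]
ee_rot: [-0.689, 0.725, 0.001, -0.0]
contact_force: [4.2, -4.9, -9.3]
gripper_width: 29.2
```

Call:
apply_moves:
  steps:
    - {"hand": 0,"xyz": [0,0,-0.1],"delta_rot": [0,0,0]}
    - {"hand": 0,"xyz": [0,0,-0.2],"delta_rot": [0,0,0]}
    - {"hand": 0,"xyz": [0,0,-0.2],"delta_rot": [0,0,0]}

```text
clock: 10.27
position: [587.8, -155.3, 275.9]
ee_rot: [-0.689, 0.725, 0.001, -0.001]
contact_force: [4.6, -5.7, -9.5]
gripper_width: 29.5
```

Call:
apply_moves:
  steps:
    - {"hand": 0,"xyz": [0,0,-0.1],"delta_rot": [0,0,0]}
    - {"hand": 0,"xyz": [0,0,-0.2],"delta_rot": [0,0,0]}
    - {"hand": 0,"xyz": [0,0,-0.2],"delta_rot": [0,0,0]}

```text
clock: 10.52
position: [587.7, -155.3, 276.1]
ee_rot: [-0.689, 0.725, 0.002, -0.001]
contact_force: [4.3, -6.7, -16.3]
gripper_width: 29.3
```

```bash
python3 - <<'E'
from h import *
st()
for n in ("top","scene"):
    p=get_image(n); f=p["frame"]
    for l in ("grip","card"):
        for r in nets.pinpoint(p,l)[:1]: print(n,l,np.round(r["xyz"],1),round(r["confidence"],2))
    x,y=proj(p,[580,-150,200])[0].astype(int)
    cv2.imwrite(f"pics/{n}4.png",cv2.resize(f[y-36:y+36,x-48:x+48],None,fx=8,fy=8,interpolation=cv2.INTER_CUBIC))
E
```

```text
t 10.52 pos [ 587.7 -155.3  276.1] F [  4.3  -6.7 -16.3] w 29.3 j [ 0.01  0.34  0.   -0.   -1.23  1.51]
toolx [-0.052 -0.999 -0.001] yaw -1.622 z [-0.003  0.001 -1.   ]
top grip [ 592.2 -160.2  271.7] 0.45
scene grip [ 576.2 -293.5   -1.7] 0.65
scene card [ 654.6 -158.9  212.4] 0.77
```

View pics/scene4.png

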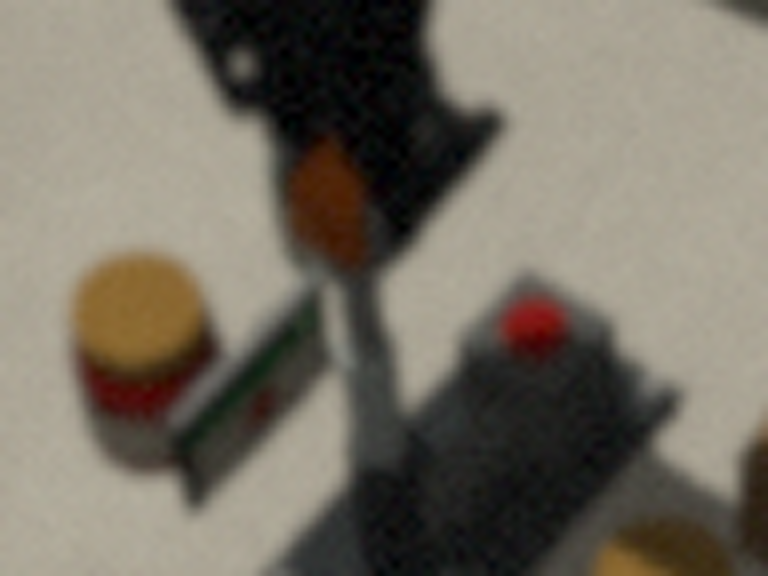

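The mast is at its second stop: z stalls at 276.1 while the force rises. I'll add a small margin and let it settle.

Call:
apply_moves:
  steps:
    - {"hand": 0,"xyz": [0,0,-0.1],"delta_rot": [0,0,0]}
    - {"hand": 0,"xyz": [0,0,-0.1],"delta_rot": [0,0,0]}
    - {"hand": 0,"xyz": [0,0,-0.1],"delta_rot": [0,0,0]}
    - {"hand": 0,"xyz": [0,0,-0.1],"delta_rot": [0,0,0]}
    - {"hand": 0,"xyz": [0,0,-0.1],"delta_rot": [0,0,0]}
    - {"hand": 0,"xyz": [0,0,-0.1],"delta_rot": [0,0,0]}

```text
clock: 11.32
position: [587.6, -155.2, 276.2]
ee_rot: [-0.689, 0.725, 0.002, -0.001]
contact_force: [6.6, -7.0, -18.1]
gripper_width: 29.7
```

```bash
python3 - <<'E'
from h import *
st()
for n in ("top","scene"):
    p=get_image(n)
    for l in ("card","jar_a","tin_c","carton_d"):
        print(n,l,[(np.round(r["xyz"]).tolist(),round(r["confidence"],2)) for r in nets.pinpoint(p,l)[:4]])
st()
E
```

```text
t 11.32 pos [ 587.6 -155.2  276.2] F [  6.6  -7.  -18.1] w 29.7 j [ 0.01  0.34  0.   -0.   -1.24  1.51]
toolx [-0.052 -0.999 -0.001] yaw -1.622 z [-0.004  0.001 -1.   ]
top card []
top jar_a [([509.0, 465.0, 2.0], 0.65), ([574.0, -289.0, -1.0], 0.63), ([570.0, -37.0, -2.0], 0.57)]
top tin_c [([458.0, -280.0, 6.0], 0.78)]
top carton_d []
scene card [([656.0, -158.0, 214.0], 0.81)]
scene jar_a [([574.0, -293.0, 2.0], 0.94), ([590.0, -480.0, -2.0], 0.94), ([504.0, 465.0, 4.0], 0.85), ([563.0, -36.0, 2.0], 0.56)]
scene tin_c [([453.0, -279.0, -0.0], 0.56)]
scene carton_d [([471.0, -18.0, -4.0], 0.73)]
t 11.82 pos [ 587.6 -155.2  276.2] F [  6.   -6.4 -18.4] w 29.2 j [ 0.01  0.34  0.   -0.   -1.24  1.51]
toolx [-0.052 -0.999 -0.001] yaw -1.622 z [-0.004  0.001 -1.   ]
```

The pose and force are steady and the goods haven't moved, so I'm handing in.

```bash
python3 -c "
from h import *
print(workorder.job_done()); st()"
```

```text
the job is handed in; nothing more can be done
None
the job is handed in; nothing more can be done
```

The mast is fully extended and the fingers are holding the grip. I handed the job in at about 11.8 s of the 37 s limit.

- **Button:** I pressed it with closed fingertips to its hard stop. TCP z stayed at 95.9 mm while the force rose from 14 to 20 N, which fits the 8 mm travel.
- **Pull:** I gripped the orange block across its 30 mm side and pulled straight up. The downward load on the tool rose from about 4 N to 7–9 N past the first stop.
- **Second stop:** The TCP stalled at 276.2 mm (about 130 mm of travel), with the force rising to about 18 N.
- **Last checks:** z and force stayed steady for the last 0.5 s before handing in, and the opening stayed near 29 mm.
    - The networks put the card at 212–214 mm (215 expected) and the grip at 272 mm (270 expected).
    - Both near jars, the tin, the carton and the two large jars were found within about 7 mm of where they started. I did not look for the bowl again at the end.
- **Disagreements:** One scene-camera reading labelled a jar as the grip, and I discarded it. The final top view missed the carton and the card.

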